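# Return the loose capacitors to their stock trays

### The job

Put the four loose screw-terminal capacitors back into stock: stand each one upright on the floor of the tray that already holds its own kind (same sleeve colour and same size), in the free near half. Set each one down gently, do not drop or knock one, and leave the choke and the transformer where they are.

Things in the scene. Friction and masses are not known exactly. Their poses are not given: they have to be found in the camera images.
- cap_blue_large_mid (a point): large blue capacitor: an upright loose screw-terminal can with a blue sleeve, a pale stripe down one side and a dark brown top with two bright terminals; 51 mm diameter, 75 mm tall plus 6 mm of terminals, about 220 g. The point is its centre, half-way up; z is up its axis. It stands on the bench (height 0) among other parts, with at least 25 mm free all round it.
- cap_blue_small_mid (a point): small blue capacitor: an upright loose screw-terminal can with a blue sleeve, a pale stripe down one side and a dark brown top with two bright terminals; 36 mm diameter, 62 mm tall plus 6 mm of terminals, about 90 g. The point is its centre, half-way up; z is up its axis. It stands on the bench (height 0) among other parts, with at least 25 mm free all round it.
- cap_black_large_mid (a point): large black capacitor: an upright loose screw-terminal can with a black sleeve, a pale stripe down one side and a dark brown top with two bright terminals; 51 mm diameter, 75 mm tall plus 6 mm of terminals, about 220 g. The point is its centre, half-way up; z is up its axis. It stands on the bench (height 0) among other parts, with at least 25 mm free all round it.
- cap_black_small_mid (a point): small black capacitor: an upright loose screw-terminal can with a black sleeve, a pale stripe down one side and a dark brown top with two bright terminals; 36 mm diameter, 62 mm tall plus 6 mm of terminals, about 90 g. The point is its centre, half-way up; z is up its axis. It stands on the bench (height 0) among other parts, with at least 25 mm free all round it.
- tray_blue_large_free (a point): Stock tray of large blue capacitors, fixed, grey, 150 (x) x 84 (y) mm, walls 3 mm, rim 15 mm and floor 3 mm above the bench. One such can stands fixed in its far (+x) half. Point: on the floor, middle of the free near half; x along the tray to the stock, whose wall is 48 mm ahead; near wall 43 mm behind, side walls 39 mm off. Fingers fit across the tray (y), tips kept above the rim. Next tray 110-150 mm beside.
- tray_blue_small_free (a point): Stock tray of small blue capacitors, fixed, grey, 150 (x) x 84 (y) mm, walls 3 mm, rim 15 mm and floor 3 mm above the bench. Two such cans stand fixed in its far (+x) half. Point: on the floor, middle of the free near half; x along the tray to the stock, whose wall is 63 mm ahead; near wall 43 mm behind, side walls 39 mm off. Fingers fit across the tray (y), tips kept above the rim. Next tray 110-150 mm beside.
- tray_black_large_free (a point): Stock tray of large black capacitors, fixed, grey, 150 (x) x 84 (y) mm, walls 3 mm, rim 15 mm and floor 3 mm above the bench. One such can stands fixed in its far (+x) half. Point: on the floor, middle of the free near half; x along the tray to the stock, whose wall is 48 mm ahead; near wall 43 mm behind, side walls 39 mm off. Fingers fit across the tray (y), tips kept above the rim. Next tray 110-150 mm beside.
- tray_black_small_free (a point): Stock tray of small black capacitors, fixed, grey, 150 (x) x 84 (y) mm, walls 3 mm, rim 15 mm and floor 3 mm above the bench. Two such cans stand fixed in its far (+x) half. Point: on the floor, middle of the free near half; x along the tray to the stock, whose wall is 63 mm ahead; near wall 43 mm behind, side walls 39 mm off. Fingers fit across the tray (y), tips kept above the rim. Next tray 110-150 mm beside.
- choke_mid (a point): Wound toroidal choke lying flat: copper wire on a yellow ring, 51 mm diameter, 19 mm high, 90 g. Not a capacitor: stays where it is. The point is its centre, half-way up.
- transformer_mid (a point): Small mains transformer: dark steel core 50 x 18 x 42 mm (high) with a yellow taped winding 34 mm wide, 280 g. Not a capacitor: stays where it is. The point is its centre, half-way up. Around the work stand other fixed things (heatsink, boards, tools), below 100 mm high and clear of the listed ones; taller equipment only beyond 0.8 m.
Things that resemble listed ones, but are neither listed nor needed, are in the scene too. Leave any red look-alike of the part that bears tray_black_small_free alone.

How it is judged:
By the outcome, as a careful person would: the job done as asked, in the order asked, and still so for the second after the job is handed in, with the robot touching nothing.
It also fails if it takes over 109 s, if anything falls off the work surface, if the arm or the gripper's body presses on something with over 40 N, if the wrist force passes 120 N, or if a joint passes its speed limit or range.

### The arm

A 6-joint arm with a two-finger parallel gripper is mounted at the origin on the work surface. World frame = base frame: x ahead of the robot, y to its left, z up, the work surface at z = 0. Lengths are in mm, angles in rad, forces in N, time in s.
With the tool pointing down it reaches from about 350 to 875 mm from the base axis. Payload 4.2 kg.
Tool frame: the origin (TCP) lies midway between the tips of the shut fingers; the grasp point (between the pads) lies 19 mm behind it (arm.grip_depth is the distance from the TCP to the grasp point, in mm); z points along the fingers, x is the direction in which the jaws open and shut, and the axes are right-handed (so a half turn about z gives the same grasp; the last joint's range is limited). The gripper opens to 85 mm and grips with 20 to 120 N. Pads are 22 mm wide; open, the fingers measure 114 mm over their backs; the gripper's body (76 mm by 85 mm) begins 54 mm behind the grasp point. The pads swing forward as they close: fully open they stand 13 mm farther back than shut.
Start: joints at [1.601, 0.385, 0.008, 0, -1.194, -0.259], TCP at [141.724, 608.698, 231.312] pointing down, gripper open.
Joint ranges: [-3.14, 3.14], [-1.21, 2.06], [-1.07, 1.41], [-3.16, 2.05], [-2.99, -0.16], [-3.1, 3.1]. Speed limits (rad/s): [2.79, 2.79, 3.14, 3.14, 3.14, 3.14].

### API

Orientations are given as a unit quaternion [x, y, z, w].
In Python, from bench import arm, eyes, find_in, silhouettes gives the robot as it stands. The module is installed in compiled form; this text tells all that it offers.
- The arm moves only by the tool play_rows, never from a script. Its arguments are lists of equal length, an entry for each row: "offset": the shift along the world's x, y, z in mm, a list of three; "turn": the turn about the world's z in rad. In form: {"offset": [[x, y, z], ...], "turn": [turn, ...]}. A call has 1 to 12 rows; each row shifts and turns the pose as measured when the row begins; what a row does not reach is not made up. A row lasts 1/10 s, in which the tool goes at most 50 mm and 8.59 degrees, less where a joint would pass 70% of its speed; a pose out of reach is approached as far as the arm can. A call is refused whole if a number of a shift passes 50 or a number of a turn 0.15, either way. A call with a gripper value outside its range is refused whole. "grip" is the gripper's target within -1 to 1 (fully open at 1, half-way at 0, shut at -1), set as the call begins (left out, the last holds). The fingers move at their own pace and stop on an object; the grip force is fixed at half the most. Time passes only in rows, so rows that do not move let the fingers close. It gives the time, the measured TCP pose, the force and the opening at its end, in the units of the state.
- arm.read_state(): the state, without advancing time (a new reading comes with each control period).
- eyes.get_image(name): name is "scene" or "top" or "wrist"; returns (picture, depth): 420x560x3 uint8, red, green, blue; 420x560 float32, mm along the optical axis (not along the pixel's ray), 0 where there is no reading.
- eyes.camera_params(name): a dict with "camera_matrix" (3x3 intrinsics, pixels), "dist" ([k1, k2, p1, p2, k3] as OpenCV has them; the pictures are not rectified), "camera_from_world" (4x4, takes a point from world to camera coordinates). Camera axes: x right, y down, z forward; pixel columns grow to the right and rows downward; lengths in mm; the calibration is good to about 2 mm. A picture is of the moment at which its call begins: read the wrist's pose just before it. camera_params takes no time and is no camera call; for the wrist camera it gives the pose at the moment of the call.
- arm.job_done(): hands the job in, once; it reports no verdict.
Trained networks look in the newest picture that a camera, given by its name, has taken for a name from the list of things; names that differ only in an ending like _2 or _b are one class to them, and where a whole thing is asked for, a point or a joint stands for the part that bears it (a point fixed in the world has none). Each returns a list of dicts, best first, with "score" (0 to 1); they miss things now and then, are a little off and sometimes report something else, mostly with a low value. They report only what shows in the picture. A call takes as long as a camera call. They do not tell look-alikes from the thing itself.
- find_in(camera, query): "bbox" ([centre column, centre row, width, height] in pixels, round what is visible of it).
- silhouettes(camera, query): "mask" (420x560 bool, what is visible of it) and "bbox" ([centre column, centre row, width, height] in pixels, round what is visible of it).
The state is a dict: "clock": time; "joints": joint angles; "joint_vel": joint speeds; "joint_efforts": joint torques, N m; "position": TCP position; "ee_rot": TCP orientation; "contact_force": force on the tool from outside, world axes, zero at the start; "wrist_torque": the same for the moment, N m; "gripper_width": finger opening in mm.
Only numpy, scipy, OpenCV 4.12 (cv2) and the standard library are available. Lean on these libraries where they do the work, as an engineer would, in place of code of your own. Each camera call takes 0.05 s, during which the arm holds its last target. There are 200 camera calls.

## Working session

There is one attempt and no reset: what is moved stays moved. The work goes in short steps, Python scripts to look and compute and a tool call to move; the robot and the scene stay as the last step left them, time stands still between calls to the robot, and variables do not carry over. Pictures are saved under pics/ and viewed, on a budget of 14 in all, crops included, one or two more only if the job needs it, and the job is handed in when it is done.

Besides the shell and the picture viewer there is one more tool, called by a JSON object that holds its "fn" and its "kwargs". play_rows: Moves the arm, as the interface text tells. Its arguments: {"type":"object","properties":{"offset":{"type":"array","items":{"type":"array","items":{"type":"number"}}},"turn":{"type":"array","items":{"type":"number"}},"grip":{"type":"number"}},"required":["offset","turn"]}

```bash
mkdir -p pics
cat > h.py <<'E'
import numpy as np, cv2
from bench import arm, eyes, find_in, silhouettes
def shot(n,f=None):
    P=eyes.camera_params(n); im,d=eyes.get_image(n)
    if f: cv2.imwrite('pics/'+f,cv2.cvtColor(im,cv2.COLOR_RGB2BGR))
    return P,im,d
def world(P,uv,z):  # uv Nx2, depth z N -> world
    K=np.array(P['camera_matrix'],float);D=np.array(P['dist'],float);T=np.array(P['camera_from_world'])
    uv=np.asarray(uv,float).reshape(-1,1,2); n=cv2.undistortPoints(uv,K,D)[:,0]
    c=np.c_[n*np.asarray(z)[:,None],z]
    return (c-T[:3,3])@T[:3,:3]
def cloud(P,d,m=None):
    m=(d>0) if m is None else m&(d>0)
    v,u=np.nonzero(m); return world(P,np.c_[u,v],d[v,u]),np.c_[u,v]
E
python3 - <<'E'
from h import *
for n in ['top','scene']:
    P,im,d=shot(n,n+'0.png')
    print(n,np.linalg.inv(P['camera_from_world'])[:3,3].round())
    for q in ['cap_blue_large_mid','cap_blue_small_mid','cap_black_large_mid','cap_black_small_mid','tray_blue_large_free','tray_blue_small_free','tray_black_large_free','tray_black_small_free','choke_mid','transformer_mid']:
        for r in silhouettes(n,q)[:4]:
            w,_=cloud(P,d,r['mask'])
            if len(w)==0: continue
            zt=np.percentile(w[:,2],95); t=w[abs(w[:,2]-zt)<6]
            print(q,round(r['score'],2),np.round(r['bbox']),'top z',zt.round(),'xy',((np.percentile(t,2,0)+np.percentile(t,98,0))/2).round(),'ext',np.ptp(t,axis=0).round())
print(arm.read_state())
E
```

```text
top [ 3.330e+02 -1.000e+00  1.046e+03]
cap_blue_large_mid 0.79 [398. 207.  30.  22.] top z 79.0 xy [ 509. -277.   78.] ext [47. 50. 10.]
cap_blue_large_mid 0.6 [357. 132.  43.  68.] top z 80.0 xy [ 740. -182.   79.] ext [48. 49. 12.]
cap_blue_small_mid 0.63 [170. 233.  22.  17.] top z 68.0 xy [441. 263.  66.] ext [33. 35.  9.]
cap_black_large_mid 0.96 [253. 224.  22.  32.] top z 80.0 xy [458.  56.  78.] ext [49. 48. 10.]
cap_black_small_mid 0.57 [210. 215.  17.  19.] top z 68.0 xy [479. 162.  66.] ext [31. 31.  9.]
tray_blue_large_free 0.96 [357. 129.  44.  67.] top z 80.0 xy [ 741. -182.   79.] ext [50. 49. 12.]
tray_blue_small_free 0.97 [200. 142.  37.  64.] top z 67.0 xy [719. 200.  67.] ext [39. 73. 12.]
tray_black_large_free 0.97 [312. 138.  38.  67.] top z 80.0 xy [728. -75.  79.] ext [50. 48. 12.]
tray_black_small_free 0.97 [255. 127.  43.  65.] top z 67.0 xy [759.  64.  67.] ext [39. 71. 12.]
tray_black_small_free 0.61 [165. 301.  51.  71.] top z 67.0 xy [330. 265.  67.] ext [44. 74. 12.]
choke_mid 0.65 [302. 227.  23.  19.] top z 20.0 xy [460. -61.  18.] ext [48. 46.  8.]
sc
[... 1177 characters left out ...]

{'clock': 1.1, 'joints': array([ 1.60061561e+00,  3.84681675e-01,  7.91835637e-03,  4.64450877e-06,
       -1.19400993e+00, -2.58601453e-01]), 'joint_vel': array([-0.00014065,  0.00058455,  0.00074718,  0.00066503, -0.00152175,
       -0.00110969]), 'joint_efforts': array([-9.92527566e-04, -3.92102516e+01,  1.88616782e+01,  4.19057608e+00,
       -4.56107973e-04, -5.37342586e-06]), 'position': array([141.71583592, 608.70475971, 231.33103822]), 'ee_rot': array([-6.21775712e-01,  7.83195355e-01,  7.95610614e-06,  8.63290675e-06]), 'contact_force': array([ 0.32965066, -0.48883787,  0.83961207]), 'wrist_torque': array([-0.04060923, -0.00531242, -0.02313199]), 'gripper_width': 85.13546591963696}
```

Run:
```python
import cv2
a=cv2.imread('pics/top0.png')[60:360,120:440]; cv2.imwrite('pics/top0c.png',cv2.resize(a,(640,600),interpolation=cv2.INTER_CUBIC))
a=cv2.imread('pics/scene0.png')[90:410,80:480]; cv2.imwrite('pics/scene0c.png',cv2.resize(a,(750,600),interpolation=cv2.INTER_CUBIC))
```

```text
(no output)
```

View pics/top0c.png

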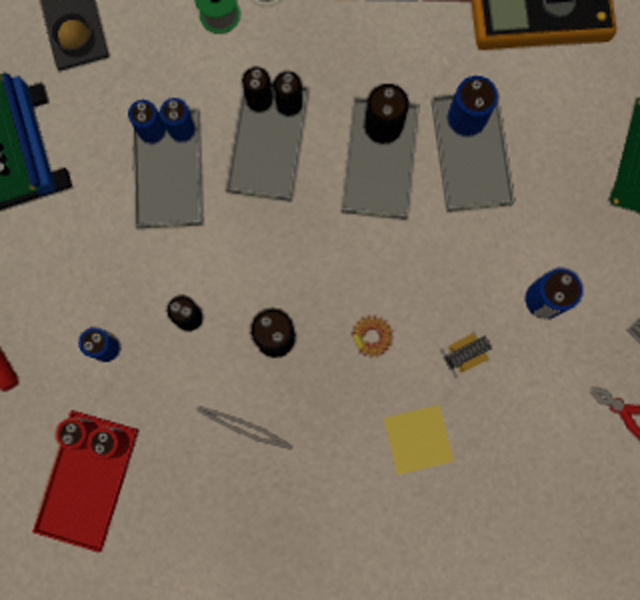

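View pics/scene0c.png

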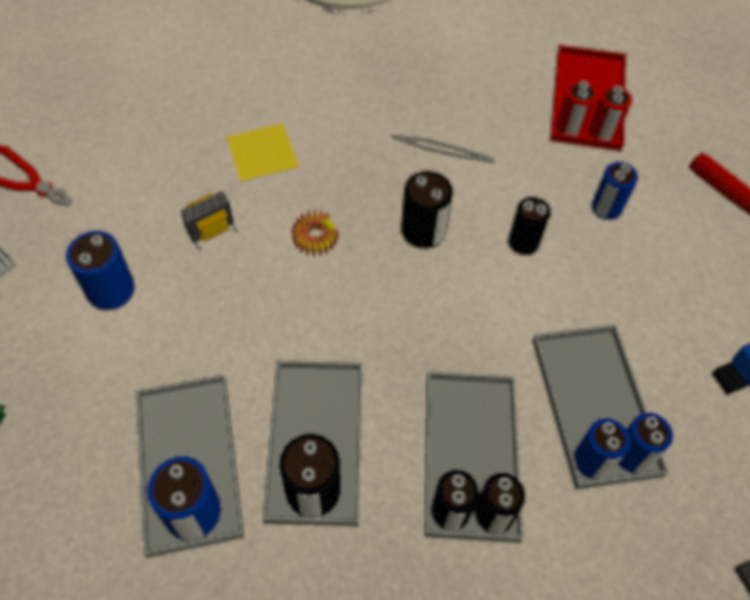

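Top view: grey trays left to right are blue-small (168,160), black-small (268,140), black-large (380,150), blue-large (472,150). Loose caps: blue-small (99,344), black-small (184,312), black-large (272,332), blue-large (554,292). The red tray at (85,480) is the decoy. Next I fit the trays.

Run:
```python
from h import *
S={'blue_large':(741,-181,'L'),'blue_small':(719,200,'S'),'black_large':(729,-75,'L'),'black_small':(759,65,'S')}
W={}
crops=[]
for n in ['top','scene']:
    P,im,d=shot(n); W[n]=cloud(P,d)[0]
    w=W[n]; b=w[(abs(w[:,0]-600)<100)&(abs(w[:,1])<100)]; print(n,'bench z',np.median(b[:,2]))
def rect(p):
    (c,s,a)=cv2.minAreaRect(p.astype(np.float32)); 
    if s[0]<s[1]: s=(s[1],s[0]);a+=90
    a=(a+90)%180-90; return np.round(c,1),np.round(s,1),round(a,1)
for k,(x,y,t) in S.items():
    for n in W:
        w=W[n]; m=(w[:,2]>8)&(w[:,2]<18)&(abs(w[:,1]-y)<60)&(w[:,0]<x+50)&(w[:,0]>x-140)
        p=w[m][:,:2]; c,s,a=rect(p)
        off=-29
        u=np.array([np.cos(np.radians(a)),np.sin(np.radians(a))])
        sc=c+u*(44.5 if t=='L' else 52)
        print(k,n,len(p),c,s,a,'free',(c+off*u).round(1),'stock pred',sc.round(1),'seen',x,y)
```

```text
top bench z 0.9752568914279613
scene bench z 0.4749766711223734
blue_large top 295 [ 697.  -187.1] [149.6  85.9] 7.0 free [ 668.2 -190.6] stock pred [ 741.2 -181.7] seen 741 -181
blue_large scene 750 [ 698.  -186.1] [152.5  85.1] 7.6 free [ 669.3 -189.9] stock pred [ 742.1 -180.2] seen 741 -181
blue_small top 297 [668.  195.8] [150.5  85.2] 4.3 free [639.1 193.6] stock pred [719.9 199.7] seen 719 200
blue_small scene 730 [667.2 197.9] [151.1  86.2] 4.0 free [638.3 195.9] stock pred [719.1 201.5] seen 719 200
black_large top 258 [685.4 -70. ] [149.5  84.4] -5.6 free [656.5 -67.2] stock pred [729.7 -74.3] seen 729 -75
black_large scene 623 [690.3 -78. ] [162.3  99.9] -5.3 free [661.4 -75.3] stock pred [734.6 -82.1] seen 729 -75
black_small top 260 [707.1  71.2] [149.   82.3] -7.3 free [678.3  74.9] stock pred [758.7  64.6] seen 759 65
black_small scene 687 [707.5  72.9] [150.8  85. ] -7.1 free [678.7  76.5] stock pred [759.1  66.5] seen 759 65
```

Choices: black-small tray = grey at (268,140), not the red one at (85,480). The two blue and two black cans are separated by measured diameter and height. First I go to the small blue can.

{"fn": "play_rows", "kwargs": {"offset": [[25, -29, -5], [25, -29, -5], [25, -29, -5], [25, -29, -5], [25, -29, -5], [25, -29, -5], [25, -29, -5], [25, -29, -5], [25, -29, -5], [25, -29, -5], [25, -29, -5], [25, -29, -5]], "turn": [0.025, 0.025, 0.025, 0.025, 0.025, 0.025, 0.025, 0.025, 0.025, 0.025, 0.025, 0.025], "grip": 1}}

```text
clock: 2.4
position: [448.5, 251.4, 171.5]
ee_rot: [0.74, -0.673, -0.001, -0.004]
contact_force: [-0.4, -0.0, 0.1]
gripper_width: 85.6
```

```bash
cat >> h.py <<'E'
def st():
    s=arm.read_state(); x,y,z,w=s['ee_rot']
    print('t',round(s['clock'],1),'pos',s['position'].round(1),'yaw',round(float(np.degrees(np.arctan2(2*(x*y+z*w),1-2*(y*y+z*z)))),1),'F',s['contact_force'].round(1),'w',round(s['gripper_width'],1),'j',s['joints'].round(2)); return s
def near(n,xy,zt,f=None,r=40):   # top face centre near xy
    P,im,d=shot(n,f); w,uv=cloud(P,d)
    m=(np.hypot(*(w[:,:2]-xy).T)<r)&(abs(w[:,2]-zt)<4); p=w[m]
    c,rad=cv2.minEnclosingCircle(p[:,:2].astype(np.float32)) if len(p) else (0,0)
    print(n,len(p),'box',((p.min(0)+p.max(0))/2).round(1),np.ptp(p,axis=0).round(1),'circle',np.round(c,1),round(rad,1)); return uv[m]
E
python3 - <<'E'
from h import *
st(); uv=near('wrist',[441,263],62,'w1.png'); print(uv.min(0),uv.max(0)); near('top',[441,263],62)
E
```

```text
t 2.4 pos [448.5 251.4 171.5] yaw -84.6 F [-0.4 -0.   0.1] w 85.6 j [ 0.83  0.25 -0.35 -0.   -0.96  0.84]
wrist 1146 box [439.3 263.8  62.1] [35.2 35.   7.7] circle [439.4 263.6] 18.0
[248 191] [289 231]
top 167 box [441.3 263.2  62. ] [35.3 36.2  7.8] circle [441.7 263. ] 18.6
```

View pics/w1.png

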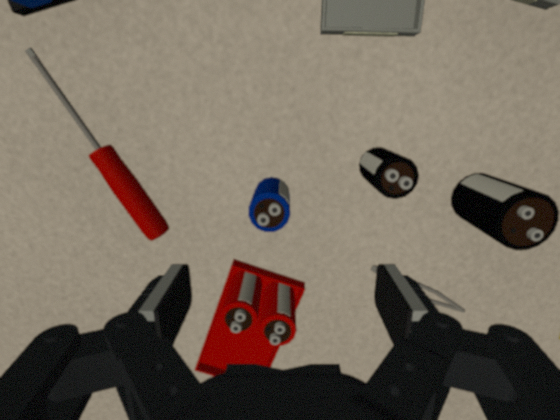

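The wrist view shows the blue can alone at (270,205), with the red decoy tray behind it. I correct sideways and settle.

{"fn": "play_rows", "kwargs": {"offset": [[-4, 6, -15], [-4, 6, -15], [0, 0, 0], [0, 0, 0]], "turn": [-0.01, -0.01, 0, 0]}}

```text
clock: 2.9
position: [442.2, 261.6, 141.3]
ee_rot: [0.73, -0.684, -0.001, -0.004]
contact_force: [0.4, 0.2, 0.6]
gripper_width: 85.5
```

{"fn": "play_rows", "kwargs": {"offset": [[-1, 1, -15], [-0.7, 0.8, -20], [0, 0, -20], [0, 0, -20], [0, 0, -15], [0, 0, -12], [0, 0, -8], [0, 0, -5], [0, 0, -2], [0, 0, 0], [0, 0, 0]], "turn": [0, 0, 0, 0, 0, 0, 0, 0, 0, 0, 0]}}

```text
clock: 4.0
position: [445.5, 271.1, 30.2]
ee_rot: [0.732, -0.681, -0.0, -0.015]
contact_force: [0.2, 0.1, -0.2]
gripper_width: 85.6
```

Run:
```python
from h import *
st()
```

```text
t 4.0 pos [445.5 271.1  30.2] yaw -85.8 F [ 0.2  0.1 -0.2] w 85.6 j [ 0.86  0.44 -0.51  0.   -0.59  0.78]
```

{"fn": "play_rows", "kwargs": {"offset": [[-2, -3, -2], [-2, -3, -2], [-1, -2, -2], [0, 0, 0], [0, 0, 0]], "turn": [0, 0, 0, 0, 0]}}

```text
clock: 4.5
position: [440.3, 262.6, 25.0]
ee_rot: [0.732, -0.681, -0.0, -0.016]
contact_force: [0.5, -0.2, 0.6]
gripper_width: 85.6
```

Run:
```python
from h import *
s=st(); print(s['ee_rot'].round(4), s['joint_vel'].round(3))
```

```text
t 4.5 pos [440.3 262.6  25. ] yaw -85.8 F [ 0.5 -0.2  0.6] w 85.6 j [ 0.86  0.44 -0.53  0.   -0.56  0.79]
[ 7.323e-01 -6.808e-01 -3.000e-04 -1.610e-02] [-0.002  0.001 -0.004 -0.001  0.     0.001]
```

{"fn": "play_rows", "kwargs": {"offset": [[0, 0, 0], [0, 0, 0], [0, 0, 0], [0, 0, 0], [0, 0, 0], [0, 0, 0], [0, 0, 0], [0, 0, 0]], "turn": [0, 0, 0, 0, 0, 0, 0, 0], "grip": -1}}

```text
clock: 5.3
position: [440.7, 262.9, 25.4]
ee_rot: [0.732, -0.681, -0.0, -0.016]
contact_force: [-0.3, -0.1, 1.3]
gripper_width: 34.7
```

{"fn": "play_rows", "kwargs": {"offset": [[0, 0, 5], [0, 0, 10], [0, 0, 15], [0, 0, 20], [0, 0, 20], [0, 0, 15], [0, 0, 10], [0, 0, 5], [0, 0, 0]], "turn": [0, 0, 0, 0, 0, 0, 0, 0, 0]}}

```text
clock: 6.2
position: [439.5, 261.8, 132.5]
ee_rot: [0.732, -0.681, -0.0, -0.016]
contact_force: [1.1, -0.1, -1.5]
gripper_width: 34.8
```

Run:
```python
from h import *
s=st(); print(s['ee_rot'].round(4), s['joint_vel'].round(3))
```

```text
t 6.2 pos [439.5 261.8 132.5] yaw -85.8 F [ 1.1 -0.1 -1.5] w 34.8 j [ 0.86  0.28 -0.43  0.   -0.83  0.79]
[ 7.322e-01 -6.809e-01 -4.000e-04 -1.630e-02] [-0.    -0.001 -0.008 -0.008 -0.001  0.001]
```

{"fn": "play_rows", "kwargs": {"offset": [[5, -2, 0], [12, -4, 0], [20, -7, 0], [25, -8, 0], [25, -8, 0], [25, -8, 0], [25, -8, 0], [25, -8, 0], [20, -7, 0], [12, -4, 0], [5, -2, 0], [0, 0, 0]], "turn": [0, 0, 0, 0, 0, 0, 0, 0, 0, 0, 0, 0]}}

```text
clock: 7.4
position: [650.2, 183.7, 118.1]
ee_rot: [0.731, -0.682, -0.003, -0.006]
contact_force: [-1.2, 0.1, -0.8]
gripper_width: 34.9
```

Run:
```python
from h import *
s=st(); print(s['ee_rot'].round(4))
```

```text
t 7.4 pos [650.2 183.7 118.1] yaw -86.0 F [-1.2  0.1 -0.8] w 34.9 j [ 0.51  0.55 -0.   -0.01 -1.    1.14]
[ 0.7311 -0.6822 -0.0027 -0.0058]
```

{"fn": "play_rows", "kwargs": {"offset": [[-3, 3, -5], [-4, 4, -10], [-3, 3, -15], [-1, 1, -15], [0, 0, -12], [0, 0, -8], [0, 0, -5], [0, 0, -2], [0, 0, 0]], "turn": [0, 0, 0, 0, 0, 0, 0, 0, 0]}}

```text
clock: 8.3
position: [633.0, 197.8, 40.2]
ee_rot: [0.733, -0.68, -0.004, -0.004]
contact_force: [0.6, 0.6, -0.7]
gripper_width: 34.6
```

Run:
```python
from h import *
s=st(); print(s['ee_rot'].round(4)); shot('scene','s1.png')
import cv2
a=cv2.imread('pics/s1.png')[220:400,300:480]; cv2.imwrite('pics/s1c.png',cv2.resize(a,(600,600),interpolation=cv2.INTER_CUBIC))
```

```text
t 8.3 pos [633.  197.8  40.2] yaw -85.8 F [ 0.6  0.6 -0.7] w 34.6 j [ 0.54  0.62 -0.11 -0.01 -0.84  1.11]
[ 0.7328 -0.6804 -0.0039 -0.0041]
```

View pics/s1c.png

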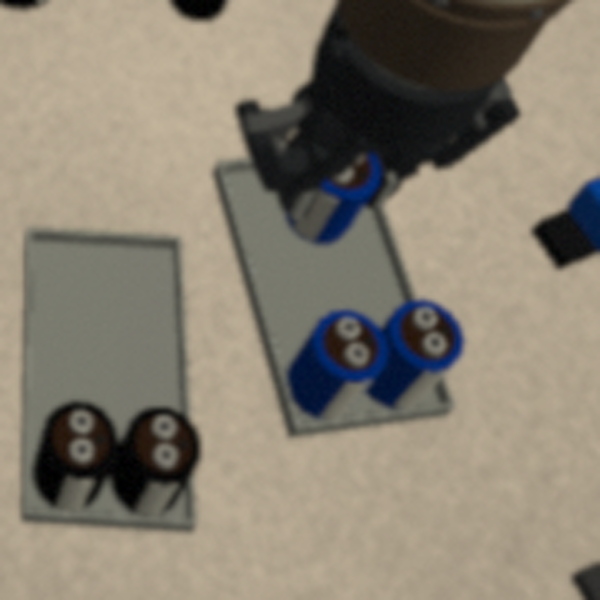

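Crop: the held blue can is upright over the free half at (335,200), with its stock mates at (350,340) and (428,320). I lower it slowly.

{"fn": "play_rows", "kwargs": {"offset": [[2, -1, -1], [3, -2, -2], [1, 0, -3], [0, 0, -2], [0, 0, -2], [0, 0, -1], [0, 0, 0]], "turn": [0, 0, 0, 0, 0, 0, 0]}}

```text
clock: 9.05
position: [641.2, 194.5, 30.3]
ee_rot: [0.733, -0.681, -0.003, -0.006]
contact_force: [0.7, 0.4, -0.2]
gripper_width: 35.0
```

{"fn": "play_rows", "kwargs": {"offset": [[0, 0, -1], [0, 0, -1], [0, 0, -0.5], [0, 0, 0]], "turn": [0, 0, 0, 0]}}

```text
clock: 9.45
position: [641.3, 194.7, 28.5]
ee_rot: [0.733, -0.681, -0.003, -0.006]
contact_force: [0.2, 0.5, -0.7]
gripper_width: 34.6
```

{"fn": "play_rows", "kwargs": {"offset": [[0, 0, -0.5], [0, 0, -0.5], [0, 0, 0]], "turn": [0, 0, 0]}}

```text
clock: 9.75
position: [641.4, 194.8, 28.4]
ee_rot: [0.733, -0.68, -0.003, -0.006]
contact_force: [-0.8, 0.2, 0.7]
gripper_width: 35.0
```

{"fn": "play_rows", "kwargs": {"offset": [[0, 0, -1], [0, 0, -1], [0, 0, 0]], "turn": [0, 0, 0]}}

```text
clock: 10.05
position: [641.6, 195.0, 28.5]
ee_rot: [0.733, -0.68, -0.002, -0.007]
contact_force: [0.6, -0.0, -1.3]
gripper_width: 34.4
```

Two more 1 mm commands gave no descent, so it rests on the floor. I release.

{"fn": "play_rows", "kwargs": {"offset": [[0, 0, 0], [0, 0, 0], [0, 0, 0], [0, 0, 0], [0, 0, 0], [0, 0, 0], [0, 0, 0]], "turn": [0, 0, 0, 0, 0, 0, 0], "grip": 1}}

```text
clock: 10.75
position: [641.9, 195.1, 27.1]
ee_rot: [0.733, -0.68, -0.002, -0.007]
contact_force: [0.0, -0.5, -0.3]
gripper_width: 85.2
```

{"fn": "play_rows", "kwargs": {"offset": [[0, 0, 5], [0, 0, 10], [0, 0, 15], [0, 0, 20], [0, 0, 20], [0, 0, 20], [0, 0, 15], [0, 0, 10], [0, 0, 5], [0, 0, 0]], "turn": [0, 0, 0, 0, 0, 0, 0, 0, 0, 0]}}

```text
clock: 11.75
position: [642.1, 194.9, 158.7]
ee_rot: [0.733, -0.68, -0.001, -0.009]
contact_force: [0.7, -1.6, -0.3]
gripper_width: 85.1
```

Run:
```python
from h import *
s=st(); print(s['ee_rot'].round(4)); near('wrist',[640,195],65,'w2.png'); near('wrist',[480,162],62)
```

```text
t 11.8 pos [642.1 194.9 158.7] yaw -85.7 F [ 0.7 -1.6 -0.3] w 85.1 j [ 0.53  0.51  0.02 -0.01 -1.07  1.12]
[ 0.7331 -0.6801 -0.0013 -0.0093]
wrist 1307 box [639.9 195.6  65. ] [35.2 35.1  7.9] circle [639.8 195.7] 17.8
wrist 167 box [490.  165.9  60.2] [13.2 27.6  4.4] circle [487.9 165.9] 14.5
```

View pics/w2.png

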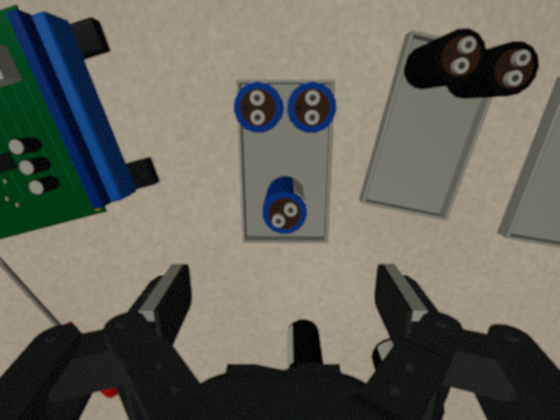

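Placed: the small blue can stands at (285,210) in the near half, top at 65 mm, level. Next is the small black can.

{"fn": "play_rows", "kwargs": {"offset": [[-5, -1, 0], [-12, -2, 0], [-20, -4, 0], [-25, -5, 0], [-25, -5, 0], [-25, -5, 0], [-20, -4, 0], [-12, -3, 0], [-7, -2, 0], [-4, -1, 0], [0, 0, 0]], "turn": [-0.01, -0.02, -0.02, -0.03, -0.03, -0.03, -0.02, -0.02, -0.02, 0, 0]}}

```text
clock: 12.95
position: [473.3, 157.4, 146.5]
ee_rot: [-0.656, 0.755, 0.004, -0.002]
contact_force: [0.1, 0.6, 0.8]
gripper_width: 85.3
```

Run:
```python
from h import *
s=st(); print(s['ee_rot'].round(4)); near('wrist',[480,162],62); near('top',[480,162],62)
```

```text
t 12.9 pos [473.3 157.4 146.5] yaw -98.0 F [0.1 0.6 0.8] w 85.3 j [ 0.64  0.26 -0.41 -0.01 -0.91  0.8 ]
[-0.6563  0.7545  0.0039 -0.0016]
wrist 1432 box [479.1 163.   62. ] [35.2 35.6  8. ] circle [479.2 163. ] 18.0
top 68 box [476.1 161.8  62. ] [25.6 30.2  7.9] circle [475.7 161.8] 15.2
```

{"fn": "play_rows", "kwargs": {"offset": [[2, 2, -4], [2, 2, -8], [2, 2, -12], [0, 0, -15], [0, 0, -15], [0, 0, -15], [0, 0, -12], [0, 0, -10], [0, 0, -7], [0, 0, -4], [0, 0, -2], [0, 0, 0]], "turn": [0, 0, 0, 0, 0, 0, 0, 0, 0, 0, 0, 0]}}

```text
clock: 14.25
position: [482.5, 164.8, 30.1]
ee_rot: [-0.656, 0.755, 0.004, -0.004]
contact_force: [-0.3, -0.3, 0.5]
gripper_width: 85.5
```

{"fn": "play_rows", "kwargs": {"offset": [[-1, -1, -2], [-2, -1, -3], [-1, 0, -1], [0, 0, 0]], "turn": [0, 0, 0, 0]}}

```text
clock: 14.65
position: [479.0, 163.1, 25.0]
ee_rot: [-0.656, 0.755, 0.004, -0.002]
contact_force: [-0.0, -0.3, 0.2]
gripper_width: 85.3
```

{"fn": "play_rows", "kwargs": {"offset": [[0, 0, 0], [0, 0, 0], [0, 0, 0], [0, 0, 0], [0, 0, 0], [0, 0, 0], [0, 0, 0], [0, 0, 0]], "turn": [0, 0, 0, 0, 0, 0, 0, 0], "grip": -1}}

```text
clock: 15.45
position: [479.5, 163.5, 25.8]
ee_rot: [-0.656, 0.755, 0.004, -0.001]
contact_force: [-0.5, 0.2, 0.1]
gripper_width: 34.5
```

{"fn": "play_rows", "kwargs": {"offset": [[0, 0, 5], [0, 0, 10], [0, 0, 15], [0, 0, 20], [0, 0, 20], [0, 0, 15], [0, 0, 10], [0, 0, 5], [0, 0, 0]], "turn": [0, 0, 0, 0, 0, 0, 0, 0, 0]}}

```text
clock: 16.35
position: [478.1, 162.6, 133.1]
ee_rot: [-0.656, 0.755, 0.004, -0.001]
contact_force: [1.0, -0.7, -0.9]
gripper_width: 35.1
```

{"fn": "play_rows", "kwargs": {"offset": [[5, -2, 1], [12, -5, 1], [20, -8, 1], [25, -10, 1], [25, -10, 1], [25, -10, 1], [25, -10, 1], [20, -9, 1], [16, -6, 0], [10, -4, 0], [5, -2, 0], [0, 0, 0]], "turn": [0, 0, 0, 0, 0, 0, 0, 0, 0, 0, 0, 0]}}

```text
clock: 17.55
position: [677.3, 74.4, 127.9]
ee_rot: [-0.655, 0.756, 0.006, -0.011]
contact_force: [-0.6, 0.9, -0.8]
gripper_width: 35.0
```

{"fn": "play_rows", "kwargs": {"offset": [[0, 0, -5], [0, 0, -10], [0, 0, -15], [0, 0, -15], [0, 0, -12], [0, 0, -10], [0, 0, -7], [0, 0, -4], [0, 0, -2], [0, 0, 0]], "turn": [0, 0, 0, 0, 0, 0, 0, 0, 0, 0]}}

```text
clock: 18.55
position: [673.9, 75.8, 41.2]
ee_rot: [-0.656, 0.755, 0.007, -0.013]
contact_force: [0.5, -0.1, -1.4]
gripper_width: 34.9
```

{"fn": "play_rows", "kwargs": {"offset": [[2, 0, -2], [2, 0, -3], [0.5, 0, -3], [0, 0, -2], [0, 0, -1], [0, 0, -1], [0, 0, 0]], "turn": [0, 0, 0, 0, 0, 0, 0]}}

```text
clock: 19.25
position: [680.1, 75.9, 29.9]
ee_rot: [-0.656, 0.755, 0.007, -0.011]
contact_force: [-0.2, 0.2, -0.2]
gripper_width: 35.3
```

{"fn": "play_rows", "kwargs": {"offset": [[0, 0, -1], [0, 0, -0.5], [0, 0, 0]], "turn": [0, 0, 0]}}

```text
clock: 19.55
position: [680.4, 76.0, 29.3]
ee_rot: [-0.656, 0.755, 0.006, -0.011]
contact_force: [-0.7, 1.0, -1.0]
gripper_width: 34.7
```

{"fn": "play_rows", "kwargs": {"offset": [[0, 0, -1], [0, 0, -1], [0, 0, 0]], "turn": [0, 0, 0]}}

```text
clock: 19.85
position: [680.6, 76.1, 29.2]
ee_rot: [-0.656, 0.755, 0.006, -0.01]
contact_force: [-0.2, 0.8, -1.5]
gripper_width: 34.9
```

{"fn": "play_rows", "kwargs": {"offset": [[0, 0, -1], [0, 0, 0]], "turn": [0, 0]}}

```text
clock: 20.05
position: [680.8, 76.2, 29.1]
ee_rot: [-0.656, 0.754, 0.006, -0.01]
contact_force: [-1.1, -0.0, -0.6]
gripper_width: 34.7
```

It no longer descends, so it is resting. I release and rise.

{"fn": "play_rows", "kwargs": {"offset": [[0, 0, 0], [0, 0, 0], [0, 0, 0], [0, 0, 0], [0, 0, 0], [0, 0, 0], [0, 0, 0]], "turn": [0, 0, 0, 0, 0, 0, 0], "grip": 1}}

```text
clock: 20.75
position: [681.0, 76.1, 27.5]
ee_rot: [-0.656, 0.755, 0.006, -0.01]
contact_force: [0.0, -0.2, -0.4]
gripper_width: 85.4
```

{"fn": "play_rows", "kwargs": {"offset": [[0, 0, 5], [0, 0, 10], [0, 0, 15], [0, 0, 20], [0, 0, 20], [0, 0, 20], [0, 0, 15], [0, 0, 10], [0, 0, 5], [0, 0, 0]], "turn": [0, 0, 0, 0, 0, 0, 0, 0, 0, 0]}}

```text
clock: 21.75
position: [682.2, 76.0, 163.2]
ee_rot: [-0.656, 0.754, 0.003, -0.006]
contact_force: [0.1, 0.7, -1.2]
gripper_width: 85.5
```

Run:
```python
from h import *
s=st(); print(s['ee_rot'].round(4)); near('wrist',[679,76],65,'w3.png'); near('scene',[679,76],65)
```

```text
t 21.8 pos [682.2  76.  163.2] yaw -97.9 F [ 0.1  0.7 -1.2] w 85.5 j [ 0.35  0.54  0.09 -0.   -1.14  1.09]
[-0.6564  0.7544  0.0034 -0.0059]
wrist 1259 box [680.5  76.5  65. ] [35.2 34.9  8. ] circle [680.4  76.4] 17.8
scene 307 box [681.4  77.3  65.2] [34.9 35.4  7.5] circle [681.   77.2] 18.0
```

The small black can stands at (680.5,76.5), top at 65 mm. Next is the large black can.

{"fn": "play_rows", "kwargs": {"offset": [[-5, 0, 0], [-12, -1, 0], [-20, -2, 0], [-28, -3, 0], [-30, -3, 0], [-30, -3, 0], [-28, -2, 0], [-25, -2, 0], [-18, -1, 0], [-12, -1, 0], [-6, 0, 0], [0, 0, 0]], "turn": [0, 0.01, 0.01, 0.01, 0.01, 0, 0, 0, 0, 0, 0, 0]}}

```text
clock: 23.05
position: [449.0, 53.8, 148.7]
ee_rot: [-0.671, 0.741, 0.009, -0.019]
contact_force: [0.5, 0.3, -0.2]
gripper_width: 85.1
```

Run:
```python
from h import *
s=st(); print(s['ee_rot'].round(4)); near('wrist',[458,57],75); near('scene',[458,57],75)
```

```text
t 23.1 pos [449.   53.8 148.7] yaw -95.6 F [ 0.5  0.3 -0.2] w 85.1 j [ 0.47  0.2  -0.49 -0.01 -0.93  1.  ]
[-0.6712  0.741   0.009  -0.0187]
wrist 3449 box [456.1  56.1  75. ] [50.5 50.1  8. ] circle [456.1  55.9] 25.4
scene 428 box [457.1  56.8  75. ] [52.8 50.4  7.9] circle [457.1  56.7] 26.4
```

{"fn": "play_rows", "kwargs": {"offset": [[2, 1, -8], [2, 1, -14], [1, 0, -18], [0, 0, -18], [0, 0, -18], [0, 0, -14], [0, 0, -10], [0, 0, -6], [0, 0, -3], [0, 0, 0]], "turn": [0, 0, 0, 0, 0, 0, 0, 0, 0, 0]}}

```text
clock: 24.15
position: [461.7, 57.3, 30.8]
ee_rot: [-0.671, 0.742, 0.008, -0.018]
contact_force: [0.6, -0.3, -0.7]
gripper_width: 85.6
```

{"fn": "play_rows", "kwargs": {"offset": [[-2, -0.5, -2], [-2, -0.5, -2], [-1, 0, -1], [0, 0, 0]], "turn": [0, 0, 0, 0]}}

```text
clock: 24.55
position: [457.4, 56.8, 26.9]
ee_rot: [-0.671, 0.742, 0.008, -0.016]
contact_force: [-0.2, 0.1, -0.1]
gripper_width: 85.9
```

{"fn": "play_rows", "kwargs": {"offset": [[0, 0, 0], [0, 0, 0], [0, 0, 0], [0, 0, 0], [0, 0, 0], [0, 0, 0], [0, 0, 0], [0, 0, 0]], "turn": [0, 0, 0, 0, 0, 0, 0, 0], "grip": -1}}

```text
clock: 25.35
position: [457.7, 57.0, 27.8]
ee_rot: [-0.671, 0.741, 0.007, -0.015]
contact_force: [-0.3, -0.5, 0.2]
gripper_width: 50.1
```

{"fn": "play_rows", "kwargs": {"offset": [[0, 0, 5], [0, 0, 10], [0, 0, 15], [0, 0, 20], [0, 0, 20], [0, 0, 15], [0, 0, 10], [0, 0, 5], [0, 0, 0]], "turn": [0, 0, 0, 0, 0, 0, 0, 0, 0]}}

```text
clock: 26.25
position: [454.6, 55.9, 133.5]
ee_rot: [-0.67, 0.742, 0.008, -0.017]
contact_force: [0.2, 0.3, -2.2]
gripper_width: 49.9
```

{"fn": "play_rows", "kwargs": {"offset": [[5, -3, 1], [12, -7, 1], [20, -12, 1], [25, -15, 1], [25, -15, 1], [25, -15, 1], [25, -15, 1], [21, -12, 1], [17, -9, 0], [11, -6, 0], [6, -4, 0], [0, 0, 0]], "turn": [0, 0, 0, 0, 0, 0, 0, 0, 0, 0, 0, 0]}}

```text
clock: 27.45
position: [656.9, -72.0, 127.4]
ee_rot: [-0.669, 0.743, 0.013, -0.026]
contact_force: [-1.0, -0.1, -3.3]
gripper_width: 50.1
```

{"fn": "play_rows", "kwargs": {"offset": [[0, 0, -5], [0, 0, -10], [0, 0, -15], [0, 0, -15], [0, 0, -12], [0, 0, -8], [0, 0, -5], [0, 0, -2], [0, 0, 0]], "turn": [0, 0, 0, 0, 0, 0, 0, 0, 0]}}

```text
clock: 28.35
position: [653.2, -70.1, 49.2]
ee_rot: [-0.67, 0.742, 0.015, -0.028]
contact_force: [0.3, 0.7, -2.5]
gripper_width: 50.1
```

Run:
```python
from h import *
s=st(); print(s['ee_rot'].round(4)); shot('scene','s2.png')
import cv2
a=cv2.imread('pics/s2.png')[200:400,150:350]; cv2.imwrite('pics/s2c.png',cv2.resize(a,(600,600),interpolation=cv2.INTER_CUBIC))
```

```text
t 28.4 pos [653.2 -70.1  49.2] yaw -95.8 F [ 0.3  0.7 -2.5] w 50.1 j [ 0.14  0.63 -0.07  0.01 -0.93  1.32]
[-0.6699  0.7418  0.0149 -0.0278]
```

View pics/s2c.png

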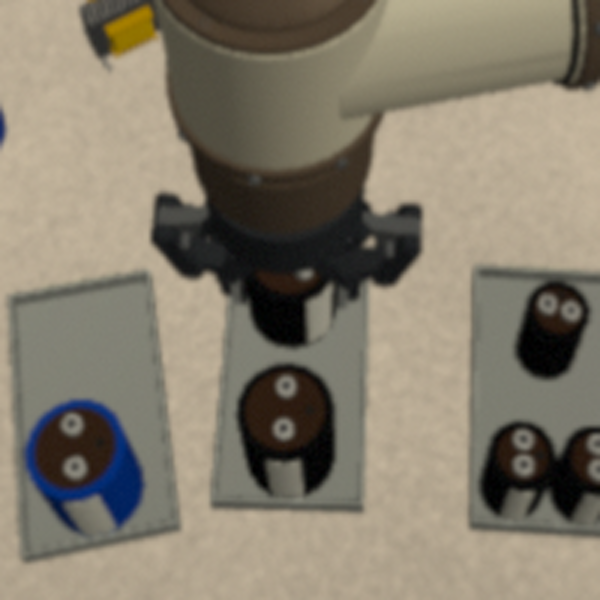

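The held black can at (290,310) is nearly upright above the free half, clear of its stock mate at (286,420). I lower it.

{"fn": "play_rows", "kwargs": {"offset": [[1, 1, -2], [2, 1, -3], [1, 1, -4], [0, 0, -3], [0, 0, -2], [0, 0, -1], [0, 0, -1], [0, 0, 0]], "turn": [0, 0, 0, 0, 0, 0, 0, 0]}}

```text
clock: 29.2
position: [659.0, -66.8, 33.8]
ee_rot: [-0.67, 0.742, 0.014, -0.026]
contact_force: [0.3, 0.1, -2.9]
gripper_width: 49.7
```

{"fn": "play_rows", "kwargs": {"offset": [[0, 0, -1], [0, 0, -1], [0, 0, -0.5], [0, 0, 0]], "turn": [0, 0, 0, 0]}}

```text
clock: 29.6
position: [659.2, -66.9, 31.4]
ee_rot: [-0.67, 0.742, 0.013, -0.026]
contact_force: [0.0, 0.2, -1.9]
gripper_width: 49.9
```

{"fn": "play_rows", "kwargs": {"offset": [[0, 0, -1], [0, 0, -0.5], [0, 0, 0]], "turn": [0, 0, 0]}}

```text
clock: 29.9
position: [659.4, -66.9, 31.4]
ee_rot: [-0.67, 0.742, 0.013, -0.026]
contact_force: [-0.6, -0.5, -3.0]
gripper_width: 50.1
```

{"fn": "play_rows", "kwargs": {"offset": [[0, 0, -1], [0, 0, -1], [0, 0, 0]], "turn": [0, 0, 0]}}

```text
clock: 30.2
position: [659.6, -66.9, 31.4]
ee_rot: [-0.67, 0.741, 0.013, -0.026]
contact_force: [-0.3, -0.6, -2.5]
gripper_width: 49.9
```

{"fn": "play_rows", "kwargs": {"offset": [[0, 0, -1.5], [0, 0, -1.5]], "turn": [0, 0]}}

```text
clock: 30.4
position: [659.7, -66.9, 31.1]
ee_rot: [-0.671, 0.741, 0.012, -0.026]
contact_force: [-4.9, 1.7, 8.1]
gripper_width: 49.9
```

Run:
```python
from h import *
st(); near('scene',[655,-67],78); near('top',[655,-67],78,r=35)
```

```text
t 30.4 pos [659.7 -66.9  31.1] yaw -95.6 F [-4.9  1.7  8.1] w 49.9 j [ 0.15  0.66 -0.07  0.01 -0.9   1.32]
scene 218 box [675.4 -69.5  78. ] [19.8 71.1  7.9] circle [671.5 -69.5] 36.0
top 154 box [649.6 -66.8  78.1] [28.7 65.4  7.7] circle [651.5 -66.8] 32.9
```

Upward force of 8 N confirms contact, so I release.

{"fn": "play_rows", "kwargs": {"offset": [[0, 0, 0], [0, 0, 0], [0, 0, 0], [0, 0, 0], [0, 0, 0], [0, 0, 0], [0, 0, 0]], "turn": [0, 0, 0, 0, 0, 0, 0], "grip": 1}}

```text
clock: 31.2
position: [661.2, -67.1, 30.2]
ee_rot: [-0.671, 0.741, 0.011, -0.025]
contact_force: [0.2, 1.0, 0.3]
gripper_width: 85.5
```

{"fn": "play_rows", "kwargs": {"offset": [[0, 0, 5], [0, 0, 10], [0, 0, 15], [0, 0, 20], [0, 0, 20], [0, 0, 20], [0, 0, 15], [0, 0, 10], [0, 0, 5], [0, 0, 0]], "turn": [0, 0, 0, 0, 0, 0, 0, 0, 0, 0]}}

```text
clock: 32.2
position: [661.3, -67.3, 161.6]
ee_rot: [-0.671, 0.741, 0.01, -0.023]
contact_force: [0.5, -0.1, -0.2]
gripper_width: 85.3
```

Run:
```python
from h import *
s=st(); print(s['ee_rot'].round(4)); near('wrist',[658,-67],78,r=32); near('scene',[510,-276],75)
```

```text
t 32.2 pos [661.3 -67.3 161.6] yaw -95.6 F [ 0.5 -0.1 -0.2] w 85.3 j [ 0.15  0.52  0.05  0.01 -1.15  1.32]
[-0.6711  0.741   0.0095 -0.023 ]
wrist 3063 box [657.6 -66.6  78. ] [51.4 50.   8. ] circle [657.6 -66.7] 25.8
scene 508 box [ 510.7 -274.8   75. ] [51.  49.3  7.8] circle [ 511.3 -274.7] 26.3
```

The large black can stands at (657.6,-66.6), top at 78 mm. Next is the large blue can.

{"fn": "play_rows", "kwargs": {"offset": [[-4, -6, 0], [-10, -14, 0], [-15, -21, 0], [-19, -26, 0], [-19, -26, 0], [-19, -26, 0], [-18, -25, 0], [-15, -21, 0], [-11, -15, 0], [-8, -10, 0], [-4, -6, 0], [0, 0, 0]], "turn": [0.01, 0.02, 0.02, 0.03, 0.03, 0.03, 0.03, 0.02, 0.02, 0.01, 0, 0]}}

```text
clock: 33.5
position: [502.7, -271.8, 147.8]
ee_rot: [0.752, -0.658, -0.017, 0.033]
contact_force: [0.3, -0.2, 0.0]
gripper_width: 85.4
```

Run:
```python
from h import *
s=st(); print(s['ee_rot'].round(4)); uv=near('wrist',[510,-275],75,'w4.png');print(uv.mean(0))
```

```text
t 33.5 pos [ 502.7 -271.8  147.8] yaw -82.3 F [ 0.3 -0.2  0. ] w 85.4 j [-0.19  0.39 -0.23  0.05 -1.02  1.87]
[ 0.7522 -0.658  -0.017   0.0326]
wrist 3464 box [ 509.3 -276.6   75. ] [50.8 50.3  7.9] circle [ 509.3 -276.4] 25.6
[289.15271363 200.46766744]
```

View pics/w4.png

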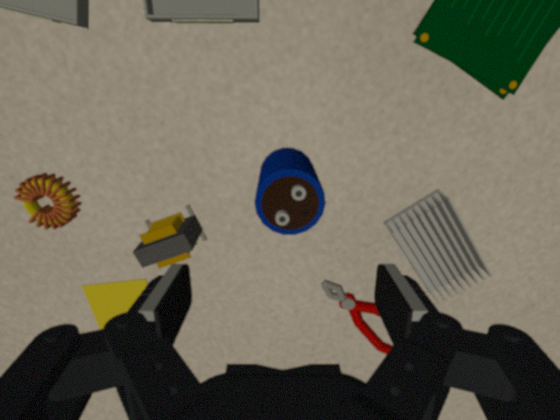

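The can is isolated at (289,200), with the transformer at (168,238) about 80 mm clear. The tool has picked up about 4° of tilt. I try a brisk vertical move above the can to take it out.

{"fn": "play_rows", "kwargs": {"offset": [[4, -3, -25], [3, -1, -15], [0, 0, 0], [0, 0, 0]], "turn": [0, 0, 0, 0]}}

```text
clock: 33.95
position: [512.4, -274.0, 107.1]
ee_rot: [0.753, -0.657, -0.016, 0.032]
contact_force: [0.5, -0.2, 0.8]
gripper_width: 85.6
```

{"fn": "play_rows", "kwargs": {"offset": [[0, 0, 5], [0, 0, 10], [0, 0, 15], [0, 0, 10], [0, 0, 5], [0, 0, 0], [0, 0, 0]], "turn": [0, 0, 0, 0, 0, 0, 0]}}

```text
clock: 34.65
position: [514.6, -273.5, 160.6]
ee_rot: [0.754, -0.656, -0.012, 0.03]
contact_force: [0.1, 0.3, -0.5]
gripper_width: 85.4
```

{"fn": "play_rows", "kwargs": {"offset": [[0, 0, 0], [0, 0, 0], [0, 0, 0], [0, 0, 0], [0, 0, 0], [0, 0, 0], [0, 0, 0], [0, 0, 0], [0, 0, 0], [0, 0, 0], [0, 0, 0], [0, 0, 0]], "turn": [0, 0, 0, 0, 0, 0, 0, 0, 0, 0, 0, 0]}}

```text
clock: 35.85
position: [513.4, -273.2, 158.3]
ee_rot: [0.754, -0.656, -0.014, 0.031]
contact_force: [-0.1, 0.6, -0.6]
gripper_width: 85.4
```

Run:
```python
from h import *
s=st(); print(s['ee_rot'].round(4))
```

```text
t 35.9 pos [ 513.4 -273.2  158.3] yaw -82.0 F [-0.1  0.6 -0.6] w 85.4 j [-0.19  0.39 -0.19  0.05 -1.04  1.87]
[ 0.7539 -0.6561 -0.0142  0.0313]
```

{"fn": "play_rows", "kwargs": {"offset": [[-3, -1, -8], [-3, -1, -14], [-3, 0, -18], [0, 0, -18], [0, 0, -18], [0, 0, -14], [0, 0, -12], [0, 0, -8], [0, 0, -5], [0, 0, -2], [0, 0, 0]], "turn": [0, 0, 0, 0, 0, 0, 0, 0, 0, 0, 0]}}

```text
clock: 36.95
position: [501.9, -275.5, 34.2]
ee_rot: [0.754, -0.656, -0.014, 0.031]
contact_force: [0.7, -0.5, 0.5]
gripper_width: 85.2
```

{"fn": "play_rows", "kwargs": {"offset": [[2, -0.5, -2], [2, -0.5, -3], [1, 0, -2], [0, 0, -1], [0, 0, 0]], "turn": [0, 0, 0, 0, 0]}}

```text
clock: 37.45
position: [508.9, -276.9, 27.3]
ee_rot: [0.754, -0.656, -0.012, 0.03]
contact_force: [-0.1, -0.2, -0.6]
gripper_width: 85.3
```

{"fn": "play_rows", "kwargs": {"offset": [[0, 0, 0], [0, 0, 0], [0, 0, 0], [0, 0, 0], [0, 0, 0], [0, 0, 0], [0, 0, 0], [0, 0, 0]], "turn": [0, 0, 0, 0, 0, 0, 0, 0], "grip": -1}}

```text
clock: 38.25
position: [509.1, -277.0, 27.9]
ee_rot: [0.754, -0.656, -0.012, 0.03]
contact_force: [0.7, -0.6, 0.5]
gripper_width: 50.1
```

{"fn": "play_rows", "kwargs": {"offset": [[0, 0, 4], [0, 0, 8], [0, 0, 12], [0, 0, 12], [0, 0, 12], [0, 0, 12], [0, 0, 12], [0, 0, 8], [0, 0, 4], [0, 0, 0]], "turn": [0, 0, 0, 0, 0, 0, 0, 0, 0, 0]}}

```text
clock: 39.25
position: [507.9, -276.4, 119.9]
ee_rot: [0.753, -0.657, -0.012, 0.029]
contact_force: [0.2, 1.0, -2.9]
gripper_width: 50.0
```

Run:
```python
from h import *
s=st(); print(s['ee_rot'].round(4))
```

```text
t 39.2 pos [ 507.9 -276.4  119.9] yaw -82.1 F [ 0.2  1.  -2.9] w 50.0 j [-0.2   0.43 -0.25  0.05 -0.95  1.88]
[ 0.7535 -0.6567 -0.012   0.0295]
```

{"fn": "play_rows", "kwargs": {"offset": [[4, 2, 0], [7, 4, 0], [9, 5, 0], [10, 5, 0], [10, 5, 0], [10, 5, 0], [10, 5, 0], [10, 5, 0], [10, 5, 0], [10, 5, 0], [10, 5, 0], [10, 5, 0]], "turn": [0, 0, 0, 0, 0, 0, 0, 0, 0, 0, 0, 0]}}

```text
clock: 40.45
position: [626.2, -214.6, 116.5]
ee_rot: [0.753, -0.657, -0.015, 0.031]
contact_force: [0.2, -0.1, -2.2]
gripper_width: 49.4
```

{"fn": "play_rows", "kwargs": {"offset": [[8, 4, 0], [6, 4, 0], [4, 3, 0], [3, 2, 0], [2, 1, 0], [0, 0, 0]], "turn": [0, 0, 0, 0, 0, 0]}}

```text
clock: 41.05
position: [652.1, -198.6, 116.0]
ee_rot: [0.754, -0.656, -0.015, 0.031]
contact_force: [-0.3, -0.1, -2.3]
gripper_width: 49.8
```

Run:
```python
from h import *
s=st(); print(s['ee_rot'].round(4))
```

```text
t 41.0 pos [ 652.1 -198.6  116. ] yaw -82.1 F [-0.3 -0.1 -2.3] w 49.8 j [-0.05  0.59  0.04  0.03 -1.08  1.74]
[ 0.7537 -0.6564 -0.0149  0.0309]
```

{"fn": "play_rows", "kwargs": {"offset": [[4, 2, -3], [6, 3, -6], [5, 3, -10], [2, 0, -10], [0, 0, -10], [0, 0, -10], [0, 0, -8], [0, 0, -5], [0, 0, -3], [0, 0, -1], [0, 0, 0]], "turn": [0, 0, 0, 0, 0, 0, 0, 0, 0, 0, 0]}}

```text
clock: 42.15
position: [668.6, -190.6, 42.2]
ee_rot: [0.753, -0.657, -0.017, 0.032]
contact_force: [0.6, -0.6, -2.7]
gripper_width: 50.0
```

{"fn": "play_rows", "kwargs": {"offset": [[0, 0, -2], [0, 0, -2], [0, 0, -2], [0, 0, -2], [0, 0, -1], [0, 0, 0]], "turn": [0, 0, 0, 0, 0, 0]}}

```text
clock: 42.75
position: [669.6, -190.8, 34.4]
ee_rot: [0.753, -0.657, -0.015, 0.031]
contact_force: [0.8, -0.5, -2.5]
gripper_width: 49.9
```

{"fn": "play_rows", "kwargs": {"offset": [[0, 0, -1], [0, 0, -1]], "turn": [0, 0]}}

```text
clock: 42.95
position: [669.8, -190.7, 32.4]
ee_rot: [0.753, -0.657, -0.015, 0.031]
contact_force: [-0.6, -0.9, -2.4]
gripper_width: 49.9
```

{"fn": "play_rows", "kwargs": {"offset": [[0, 0, -1], [0, 0, -1]], "turn": [0, 0]}}

```text
clock: 43.15
position: [669.9, -190.8, 30.8]
ee_rot: [0.753, -0.657, -0.015, 0.031]
contact_force: [-1.3, 1.8, 2.5]
gripper_width: 50.0
```

{"fn": "play_rows", "kwargs": {"offset": [[0, 0, -1], [0, 0, -1]], "turn": [0, 0]}}

```text
clock: 43.35
position: [669.9, -190.7, 30.9]
ee_rot: [0.754, -0.656, -0.015, 0.031]
contact_force: [-3.1, 0.8, 4.6]
gripper_width: 50.0
```

Contact at 30.9 mm, which is the pick height plus 3 mm. I release and rise.

{"fn": "play_rows", "kwargs": {"offset": [[0, 0, 0], [0, 0, 0], [0, 0, 0], [0, 0, 0], [0, 0, 0], [0, 0, 0], [0, 0, 0]], "turn": [0, 0, 0, 0, 0, 0, 0], "grip": 1}}

```text
clock: 44.05
position: [671.7, -191.3, 31.0]
ee_rot: [0.754, -0.656, -0.013, 0.03]
contact_force: [-0.9, -0.3, -0.5]
gripper_width: 85.3
```

{"fn": "play_rows", "kwargs": {"offset": [[0, 0, 5], [0, 0, 10], [0, 0, 15], [0, 0, 20], [0, 0, 20], [0, 0, 20], [0, 0, 15], [0, 0, 10], [0, 0, 5], [0, 0, 0]], "turn": [0, 0, 0, 0, 0, 0, 0, 0, 0, 0]}}

```text
clock: 45.05
position: [672.6, -191.7, 166.4]
ee_rot: [0.754, -0.656, -0.009, 0.028]
contact_force: [0.9, -0.4, 0.9]
gripper_width: 85.6
```

{"fn": "play_rows", "kwargs": {"offset": [[-10, 0, 5], [-20, 0, 5], [-30, 0, 5], [-30, 0, 5], [-30, 0, 5], [-20, 0, 0], [-10, 0, 0], [-5, 0, 0], [0, 0, 0]], "turn": [0, 0, 0, 0, 0, 0, 0, 0, 0]}}

```text
clock: 45.95
position: [504.1, -190.9, 186.1]
ee_rot: [0.754, -0.656, -0.015, 0.032]
contact_force: [0.8, -0.9, 0.5]
gripper_width: 85.5
```

Run:
```python
from h import *
st()
uv=0
P,im,d=shot('scene','s3.png'); w,_=cloud(P,d)
for nm,xy,z in [('blueL',(669,-190),78),('blueS',(640,195),65),('blackL',(657,-67),78),('blackS',(680,76),65)]:
    m=(np.hypot(*(w[:,:2]-xy).T)<32)&(abs(w[:,2]-z)<4);p=w[m];c,r=cv2.minEnclosingCircle(p[:,:2].astype(np.float32));A=np.c_[p[:,:2]-p[:,:2].mean(0),np.ones(len(p))]
    print(nm,len(p),np.round(c,1),round(r,1),'slope',np.linalg.lstsq(A,p[:,2],rcond=None)[0].round(3))
for q in ['choke_mid','transformer_mid']:
    r=silhouettes('scene',q)
    if r: v=cloud(P,d,r[0]['mask'])[0]; print(q,r[0]['score'],np.round((np.percentile(v,2,0)+np.percentile(v,98,0))/2,0),r[0]['bbox'])
cv2.imwrite('pics/s3c.png',cv2.resize(cv2.imread('pics/s3.png')[150:410,80:480],(800,520),interpolation=cv2.INTER_CUBIC))
```

```text
t 46.0 pos [ 504.1 -190.9  186.1] yaw -82.1 F [ 0.8 -0.9  0.5] w 85.5 j [-0.04  0.3  -0.25  0.04 -1.08  1.73]
blueL 695 [ 670.7 -188.4] 25.9 slope [-5.000e-03 -6.000e-03  7.822e+01]
blueS 294 [640.  196.3] 18.7 slope [-1.0000e-03  2.2000e-02  6.5236e+01]
blackL 661 [659.  -65.9] 25.7 slope [-4.0000e-03  3.0000e-03  7.8054e+01]
blackS 299 [681.   77.1] 18.0 slope [-1.3000e-02  2.0000e-03  6.5223e+01]
choke_mid 0.88 [462. -61.   9.] [249.7, 213.9, 28.2, 16.7]
```

View pics/s3c.png

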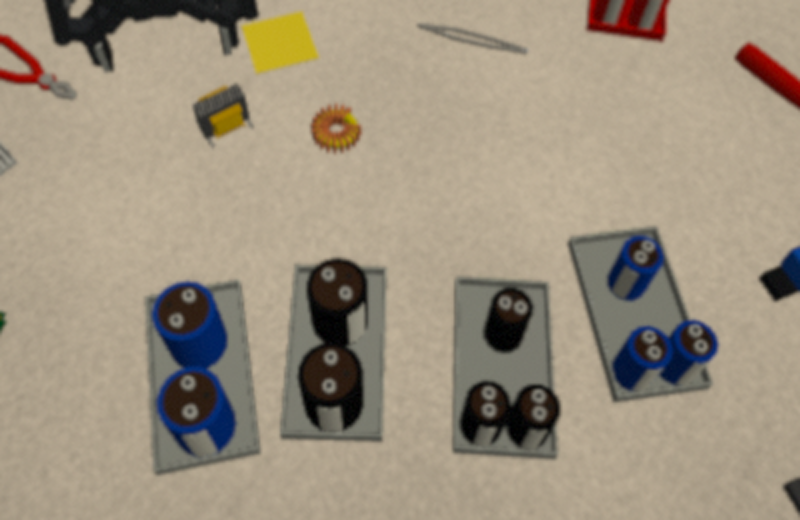

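All four stand level in the right trays at (190,315), (337,295), (508,315) and (635,265), with the tops within 0.3 mm of the expected heights. The choke at (336,128) and transformer at (222,112) look unmoved, and the gripper is clear. I hand in.

```bash
python3 -c "
from bench import arm; print(arm.job_done())"
```

```text
the job is handed in; nothing more can be done
None
```

All four loose capacitors now stand upright in the free near half of their own trays. I handed the job in at about 46 s, and it reported no verdict.

- **Final positions:** In the last scene picture each can's centre is within about 3 mm of the middle of the free half. The tops are at 65 mm (small) and 78 mm (large), as expected for cans on the tray floor. All read level to within about 1°; the largest slope was 0.022 rad, on the small blue can.
- **Left alone:** The choke reads at the same spot to within 2 mm. The transformer looks unmoved in the picture, but the network missed it in the last check, so I have no number for it. The red tray was not touched.
- **Tool tilt:** The tool gathered up to about 4° of tilt over the moves. Moving up and down above the last can did not remove it, so I gripped that can tilted; it still ended level.
- **Setting down:** For the two large cans I saw contact forces of about 5–8 N before opening the gripper. For the two small cans the force reading was within noise, so I judged contact by the tool no longer going down at the expected height.

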